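# Unstack the leaning dice cups into the tray row

## Task

Two dice cups are nested mouth down on the leaning stand. Lift the outer cup straight off first, leaving the inner one seated on the stand, and set it down gently, upright and mouth down, in an empty bay of the tray; then pull the inner cup straight off the stand and set it down the same way in the last empty bay, so that the tray holds a row of three. Do not drop a cup, and leave the cup already in the middle bay and the other things on the sideboard where they are.

Things in the scene. Friction and masses are not known exactly. Their poses are not given: they have to be found in the camera images.
- outer_mid (a point): OUTER CUP on the stand: yellow plastic dice cup, mouth down, round, 90 mm high, 63 mm across at the mouth tapering to 45 mm at the closed end; 50 mm across 66 mm from the mouth, the place to grip. Point: cup's centre, 45 mm from the mouth; z axis: mouth to closed end. Starts nested over the inner cup, 44 mm further out, 1.4 mm play all round; slide it 46 mm along the leaning axis to clear.
- inner_mid (a point): INNER CUP: same kind, size and axes as the outer cup; point at its centre, 45 mm from the mouth. 60 to 130 g each, 3 mm wall at the mouth. Hollow only 46 mm deep from the mouth, solid above. Starts over the stand's cone, mouth on the sloping face, gripped inside by two sprung rubber buttons: 5 to 12 N breaks it loose along the axis; it is clear after 44 mm.
- third_mid (a point): THIRD CUP, same kind of cup (90 mm high, 63 mm across at the mouth), already standing mouth down in the middle bay of the tray. This point is its centre, half-way up. It stays there.
- stand: Dark wooden cup stand, fixed: base plate 130 x 100 x 12 mm, on it a sloping board with a cone 54 mm across, 43 mm long, under the cups, and a steel hoop (see seat). Origin: on the underside, 45 mm in front (-x) of the base plate's centre. The axis of board, cone and cups leans 27.5 degrees (0.48 rad) from vertical towards the stand's own -x: in its frame it points along (-0.462, 0, 0.887).
- seat (a point): Centre of the stand's sloping face, where the inner cup's mouth rests; the cups' axis starts here, and the outer cup's closed end is 134 mm along it. A steel carrying hoop of 10 mm bar, 94 mm wide over its legs, rises parallel to this axis, 60 mm from it on the upper (+x) side, to 205 mm from here: keep the hand beneath it, tilted along the axis.
- tray: Wooden tray, fixed, 272 x 94 mm, 18 mm high, with three bays in a row along its x axis, each 84 x 84 mm inside, parted by walls 5 mm thick and 18 mm high. Origin: centre of the underside; bay floors are 5 mm above it. Stand and tray change sides (left or right of the robot) from start to start.
- bay_right (a point): Centre of the floor of the end bay at the tray's -x end (the right one, seen from the robot). Empty at the start. A cup standing in it rests on the floor here, its centre 45 mm above.
- bay_mid (a point): Centre of the floor of the middle bay, which holds the third cup.
- bay_left (a point): Centre of the floor of the end bay at the tray's +x end (the left one, seen from the robot). Empty at the start.
- dish: Stainless steel keyring dish, 80 mm across, 20 mm high, origin under its centre. Leave it alone.
- stopper: Glass decanter stopper standing on its stub, 48 mm across, 70 mm high, origin under its centre. Leave it alone.
- phone_stand: Black silicone phone stand, 85 x 75 mm, 90 mm high, origin under its centre. Leave it alone.
Things that resemble listed ones, but are neither listed nor needed, are in the scene too. What is shaped like the part that bears outer_mid but blue or red is not meant. Leave any blue look-alike of the part that bears third_mid alone.

How it is judged:
By the outcome, as a careful person would: the job done as asked, in the order asked, and still so for the second after the job is handed in, with the robot touching nothing.
It also fails if it takes over 72 s, if anything falls off the work surface, if the arm or the gripper's body presses on something with over 40 N, if the wrist force passes 120 N, or if a joint passes its speed limit or range.

## Robot

A 7-joint arm with a two-finger parallel gripper is mounted at the origin on the work surface. World frame = base frame: x ahead of the robot, y to its left, z up, the work surface at z = 0. Lengths are in m, angles in degrees, forces in N, time in s.
With the tool pointing down it reaches from about 0.4 to 0.9 m from the base axis. Payload 5.6 kg.
Tool frame: the origin (TCP) lies at the very end of the fingers, on their centre line; the grasp point (between the pads) lies 19 mm behind it; z points along the fingers, y is the line along which they close (so a half turn about z gives the same grasp; the last joint's range is limited). The gripper opens to 92 mm and grips with 3 to 60 N. Pads are 20 mm wide; open, the fingers measure 128 mm over their backs; the gripper's body (75 mm by 189 mm) begins 69 mm behind the grasp point.
Start: joints at [68.755, 26.786, -0.665, 91.828, 0.344, 61.387, -3.226], TCP at [0.209, -0.615, 0.215] pointing down, gripper open.
Joint ranges: [-144.91, 144.91], [-17.63, 115.5], [-89.93, 88.59], [15.96, 139.68], [-74.01, 254.01], [8.47, 105.57], [-167.45, 167.45]. Speed limits (degrees/s): [147.25, 147.25, 180, 180, 180, 180, 180].

## Interface

Orientations are given as [roll, pitch, yaw] about the fixed x, y, z axes, in that order (R = Rz(yaw) Ry(pitch) Rx(roll)).
In Python, from workcell import manip, grab_frame, camera_info gives the robot as it stands. The module is installed in compiled form; this text tells all that it offers.
- The arm moves only by the tool jog_arm, never from a script. Its argument "increments" is a list of rows, each a list of 4 numbers: the shift along the tool's x, y, z scaled (see below), then the turn about the tool's z scaled (see below). A call has 1 to 20 rows; each row shifts and turns the commanded pose from where the row before left it, along the tool's axes as they then stand; what a row does not reach is not made up. The controller multiplies each number of a shift by 0.02 m and each number of a turn by 4 degrees. A row lasts 1/12 s, in which the tool goes at most 41.7 mm and 7.16 degrees, less where a joint would pass 70% of its speed; a pose out of reach is approached as far as the arm can. A call with a number of a shift or a turn outside -1 to 1 is refused whole. A call with a gripper value outside its range is refused whole. "fingers" is the gripper's target within -1 to 1 (shut at 1, half-way at 0, fully open at -1), set as the call begins (left out, the last holds). The fingers move at their own pace and stop on an object; "grip_force" is the grip in N (left out, the last holds). Time passes only in rows, so rows that do not move let the fingers close. It gives the time, the measured TCP pose, the force, the opening and the grip force at its end, in the units of the state.
- manip.read_state(): the state, without advancing time (a new reading comes with each control period).
- grab_frame(name): name is "scene" or "top"; returns (picture, depth): 420x560x3 uint8, blue, green, red; 420x560 float32, m along the optical axis (not along the pixel's ray), 0 where there is no reading.
- camera_info(name): a dict with "fx", "fy", "cx", "cy" (pixels), "R" (3x3) and "t" (3): a world point X has camera coordinates R X + t. Camera axes: x right, y down, z forward; pixel columns grow to the right and rows downward; lengths in m; the calibration is good to about 2 mm. A picture is of the moment at which its call begins. camera_info takes no time and is no camera call.
- manip.sign_off(): hands the job in; it is judged then, once.
The state is a dict: "t": time; "qpos": joint angles; "joint_velocities": joint speeds; "joint_efforts": joint torques, N m; "eef_pos": TCP position; "tcp_rot": TCP orientation; "force": force on the tool from outside, world axes, zero at the start; "ft_torque": the same for the moment, N m; "opening": finger opening in m; "grip_force": force on a finger pad.
Only numpy, scipy, OpenCV 4.12 (cv2) and the standard library are available. Lean on these libraries where they do the work, as an engineer would, in place of code of your own. Each camera call takes 0.05 s, during which the arm holds its last target. There are 200 camera calls.

## Working session

There is one attempt and no reset: what is moved stays moved. The work goes in short steps, Python scripts to look and compute and a tool call to move; the robot and the scene stay as the last step left them, time stands still between calls to the robot, and variables do not carry over. Pictures are saved under pics/ and viewed, at most 10 in all, crops included, and the job is handed in when it is done.

Besides the shell and the picture viewer there is one more tool, called after "Request:" in YAML: its name, and indented under it one key for each argument. jog_arm: Moves the arm, as the interface text tells. Its arguments: {"type":"object","properties":{"increments":{"type":"array"},"fingers":{"type":"number"},"grip_force":{"type":"number"}},"required":["increments"]}

```bash
ls; mkdir -p pics; cat > h.py <<'E'
import numpy as np, cv2
from workcell import manip, grab_frame, camera_info
def cloud(n):
    im,d=grab_frame(n); c=camera_info(n)
    v,u=np.mgrid[:420,:560]
    P=np.stack([(u-c['cx'])/c['fx']*d,(v-c['cy'])/c['fy']*d,d],-1)
    return im,d,(P-np.array(c['t']))@np.array(c['R'])
E
python3 - <<'E'
from h import *
print(manip.read_state())
for n in("scene","top"):
    im,d,W=cloud(n); cv2.imwrite(f'pics/{n}1.png',im); np.savez(f'{n}1.npz',im=im,d=d,W=W)
    c=camera_info(n);print(n,c, (d==0).mean())
E
```

```text
pics
{'t': 0.0, 'qpos': array([68.75537318, 26.83564396, -0.66429162, 91.87794745,  0.34676892,
       61.38791333, -3.22562692]), 'joint_velocities': array([ 0.01708742, -0.05408724, -0.04252713,  0.08705097, -0.09789123,
       -0.00999016,  0.09624224]), 'joint_efforts': array([ 2.80816420e-05, -5.20566666e+01, -1.20905688e-02, -2.43745440e+01,
       -5.65720908e-02,  1.73720269e-02,  1.92310531e-04]), 'eef_pos': array([ 0.20900074, -0.61488685,  0.21366589]), 'tcp_rot': array([-1.79900873e+02,  9.84849786e-03,  1.87783507e+01]), 'force': array([-0.07630773,  0.47469502,  0.36855199]), 'ft_torque': array([0.0081105 , 0.03441628, 0.01388877]), 'grip_force': 0.0, 'opening': 0.09188953196521614}
scene {'fx': 399.78024036487534, 'fy': 399.78024036487534, 'cx': 282.78203083208984, 'cy': 208.917803760675, 'R': array([[ 0.82969368,  0.55815962,  0.008139  ],
       [ 0.34863831, -0.50674713, -0.78845334],
       [-0.4359584 ,  0.65701232, -0.61504071]]), 't': array([-0.53393311, -0.12587743,  1.18824169])} 0.004034863945578232
top {'fx': 547.0041247234027, 'fy': 547.0041247234027, 'cx': 269.43428634729406, 'cy': 206.24281259517767, 'R': array([[ 0.02733089, -0.99959734, -0.007628  ],
       [-0.98367763, -0.02553638, -0.17811852],
       [ 0.17785201,  0.01237163, -0.98397947]]), 't': array([0.04411121, 0.64408009, 1.22473974])} 0.004102891156462585
```

View pics/scene1.png

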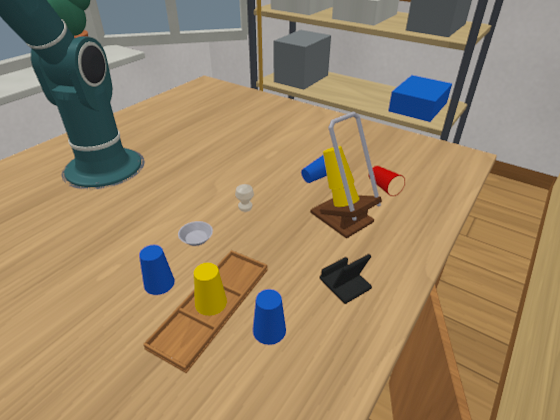

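View pics/top1.png

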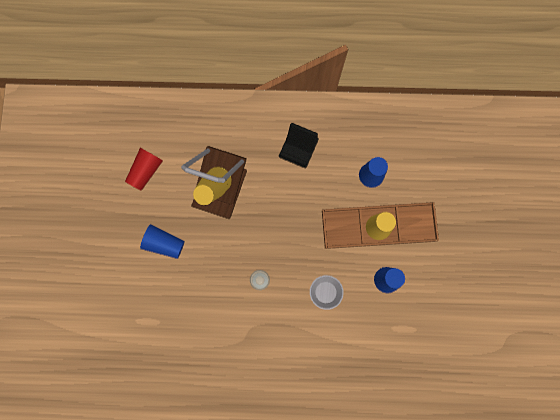

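The scene view shows the yellow cups on the stand at (340,178), the hoop behind them, and the tray at (207,310) with a yellow cup in its middle bay. In the top view the outer cup's closed end is at (203,195), the stand base at (219,182) and the tray at (380,225).

Things that could be taken for the outer cup, by top-view pixel:
- yellow cup on the stand (203,195): this is the one I want
- yellow third cup (385,222)
- blue cups (374,172), (390,280) and (162,242)
- red cup (144,169)

```bash
python3 - <<'E'
from h import *
from scipy.optimize import least_squares
Y=[];
for n in("scene","top"):
    z=np.load(f'{n}1.npz'); im,d,W=z['im'],z['d'],z['W']
    hsv=cv2.cvtColor(im,cv2.COLOR_BGR2HSV)
    m=cv2.inRange(hsv,(22,150,70),(34,255,255)); m=cv2.erode(m,np.ones((3,3)))>0
    m&=(d>0)
    k,l,s,c=cv2.connectedComponentsWithStats(m.astype('uint8'))
    for i in range(1,k):
        if s[i,4]>60:
            P=W[l==i]; print(n,s[i],P.mean(0).round(3),P.min(0).round(3),P.max(0).round(3))
    Y.append(W[m&(W[...,1]>0)&(W[...,2]>.03)])
    # heights: table, tray, base
    t=(W[...,2]>.012)&(W[...,2]<.024)&(d>0)
    k,l,s,c=cv2.connectedComponentsWithStats(t.astype('uint8'))
    for i in range(1,k):
        if s[i,4]>150:
            P=W[l==i]; r=cv2.minAreaRect((P[:,:2]*1000).astype('float32')); print(n,'low',s[i],r,P[:,2].mean().round(4))
            if 1: print(cv2.boxPoints(r).round(0).tolist())
    tb=(abs(W[...,2])<.01); print(n,'table z',np.median(W[tb][:,2]))
# cone fit; unknown seat xy z, yaw
a=np.radians(27.5)
def f(p,P):
    ax=np.array([np.cos(p[3])*np.sin(a),np.sin(p[3])*np.sin(a),np.cos(a)])
    q=P-p[:3]; s=q@ax; r=np.linalg.norm(q-s[:,None]*ax,axis=1)
    R=lambda h:.0315-.1*h
    rad=np.where(s>.044,R(s-.044),R(s))
    return np.where((s>.128)&(r<.021),s-.134,r-rad)
for P in(Y[0],Y[1],np.vstack(Y)):
    for y0 in(np.pi,2.6,3.6):
        o=least_squares(f,[.6,.25,.03,y0],args=(P,),loss='soft_l1',f_scale=.002)
        print(len(P),o.x.round(4),np.degrees(o.x[3]).round(1),o.cost, np.median(abs(f(o.x,P))))
E
```

```text
scene [340 147  18  55 166] [0.703 0.19  0.117] [0.663 0.174 0.071] [0.729 0.206 0.183]
scene [324 149  23  57 588] [0.674 0.169 0.119] [0.634 0.154 0.057] [0.714 0.197 0.181]
scene [ 195  263   31   52 1233] [ 0.62  -0.213  0.062] [ 0.589 -0.232  0.007] [ 0.638 -0.183  0.098]
scene low [491  40  69  14 164] ((840.1995849609375, 2009.5762939453125), (335.0200500488281, 39.877315521240234), 0.5850805044174194) 0.018
[[672.0, 2028.0], [673.0, 1988.0], [1008.0, 1991.0], [1007.0, 2031.0]]
scene low [ 66 148  72  35 698] ((19.97234344482422, -6.832489013671875), (201.87632751464844, 157.8905792236328), 62.568180084228516) 0.016
[[-97.0, -60.0], [44.0, -133.0], [137.0, 46.0], [-4.0, 119.0]]
scene low [311 198  63  37 468] ((694.2278442382812, 184.70436096191406), (98.77811431884766, 130.0225372314453), 74.46900177001953) 0.0142
[[618.0, 155.0], [744.0, 120.0], [770.0, 215.0], [645.0, 250.0]]
scene low [178 221  35  24 286] ((447.4422302246094, -76.30941772460938), (78.0191650390625, 78.59993743896484), 77.24717712402344) 0.0178
[[401.0, -106.0], [477.0, -123.0], [494.0, -47.0], [418.0, -30
[... 1822 characters left out ...]
687045237542 0.006646394055414437
754 [0.7009 0.1567 0.1305 2.6001] 149.0 0.007065385782387377 0.005407889105230155
754 [0.702  0.1855 0.0553 2.8361] 162.5 0.000562196334545051 0.0008702843292797535
526 [0.7024 0.1842 0.0564 2.828 ] 162.0 0.0005139868555953471 0.0008964273197975166
526 [0.7024 0.1843 0.0564 2.8278] 162.0 0.000509879756291181 0.0008953983999045075
526 [0.7024 0.1842 0.0564 2.828 ] 162.0 0.000513986855594919 0.0008964280009914755
1280 [0.7021 0.1856 0.0559 2.8439] 162.9 0.0011824641723868913 0.0009840326449795378
1280 [0.6903 0.1624 0.1524 2.5738] 147.5 0.016609549770500096 0.006465008634595846
1280 [0.7021 0.1856 0.0559 2.8439] 162.9 0.0011824641723861028 0.000984032564509893
```

Third cup (0.61, -0.20) and tray heights agree with the description. The cone fit to the stand cups also holds, with a median residual of 1 mm and its yaw matching the base plate. I'll do the close crop check and start moving. Jogs can't tilt the tool directly, so I'll test how the arm behaves at its reach limit.

```bash
python3 - <<'E'
import numpy as np,cv2
im=np.load('scene1.npz')['im'][105:245,290:420]
cv2.imwrite('pics/crop1.png',cv2.resize(im,None,fx=4,fy=4,interpolation=cv2.INTER_CUBIC))
E
```

```text
(no output)
```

View pics/crop1.png

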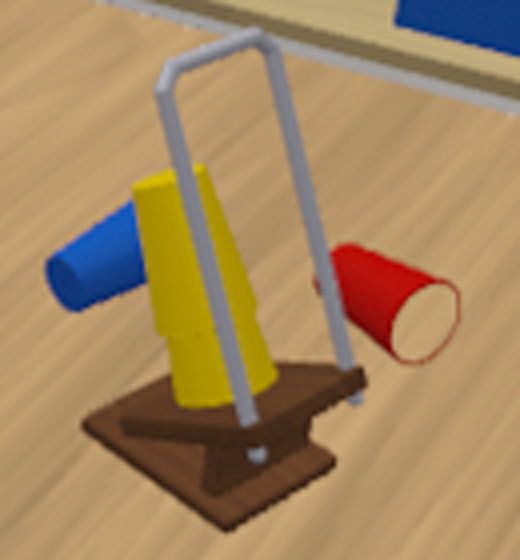

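Request:
jog_arm:
  increments:
    - [0, -1, -0.75, 0.98]
    - [0, -1, -0.75, 0.98]
    - [0, -1, -0.75, 0.98]
    - [0, -1, -0.75, 0.98]
    - [0, -1, -0.75, 0.98]
    - [0, -1, -0.75, 0.98]
    - [0, -1, -0.75, 0.98]
    - [0, -1, -0.75, 0.98]
    - [0, -1, -0.75, 0.98]
    - [0.7, -1, 0, 0]
    - [0.7, -1, 0, 0]
    - [0.7, -1, 0, 0]
    - [0.7, -1, 0, 0]
    - [0.7, -1, 0, 0]
    - [0.7, -1, 0, 0]
    - [0.7, -1, 0, 0]
    - [0.7, -1, 0, 0]
    - [0.7, -1, 0, 0]
    - [0.7, -1, 0, 0]
    - [0.7, -1, 0, 0]
  fingers: -1

```text
t: 1.77
eef_pos: [0.4104, -0.2703, 0.3493]
tcp_rot: [-180.0, 0.0, -16.5]
force: [0.2, -0.1, -0.4]
opening: 0.0921
grip_force: 0.0
```

Request:
jog_arm:
  increments:
    - [0.7, -1, 0, 0]
    - [0.7, -1, 0, 0]
    - [0.7, -1, 0, 0]
    - [0.7, -1, 0, 0]
    - [0.7, -1, 0, 0]
    - [0.7, -1, 0, 0]
    - [0.7, -1, 0, 0]
    - [0, 0, 0, 0]
    - [0, 0, 0, 0]

```text
t: 2.52
eef_pos: [0.5438, -0.1638, 0.3488]
tcp_rot: [-180.0, 0.1, -16.4]
force: [0.3, -1.6, -0.4]
opening: 0.0922
grip_force: 0.0
```

```bash
python3 - <<'E'
from h import *
s=manip.read_state()
print(s['qpos'].round(1),s['eef_pos'].round(3),s['tcp_rot'].round(1),s['force'])
E
```

```text
[ 29.7  14.2 -19.9  92.8   5.   73.9 -97.4] [ 0.544 -0.164  0.349] [-1.80e+02  1.00e-01 -1.64e+01] [ 0.33828484 -1.5814445  -0.42317158]
```

The crop shows two nested yellow cups, with the joint between them at crop (210,335), under the steel hoop. This is the right target. Next I'll probe the reach limit outward and upward.

Request:
jog_arm:
  increments:
    - [1, 0, -0.5, 0]
    - [1, 0, -0.5, 0]
    - [1, 0, -0.5, 0]
    - [1, 0, -0.5, 0]
    - [1, 0, -0.5, 0]
    - [1, 0, -0.5, 0]
    - [1, 0, -0.5, 0]
    - [1, 0, -0.5, 0]
    - [1, 0, -0.5, 0]
    - [1, 0, -0.5, 0]
    - [1, 0, -0.5, 0]
    - [1, 0, -0.5, 0]
    - [1, 0, -0.5, 0]
    - [1, 0, -0.5, 0]

```text
t: 3.68
eef_pos: [0.7889, -0.2418, 0.4684]
tcp_rot: [-179.6, 0.0, -16.9]
force: [0.6, -1.7, -1.5]
opening: 0.092
grip_force: 0.0
```

```bash
cat > s.py <<'E'
from h import *
s=manip.read_state()
print(s['t'],s['qpos'].round(1),s['eef_pos'].round(4),s['tcp_rot'].round(2),s['force'].round(1))
E
python3 s.py
```

```text
3.6833 [ 13.2  45.    6.   29.8  -4.8 105.3 -90.8] [ 0.7889 -0.2418  0.4684] [-1.796e+02  4.000e-02 -1.692e+01] [ 0.6 -1.7 -1.5]
```

Request:
jog_arm:
  increments:
    - [1, 0, -0.5, 0]
    - [1, 0, -0.5, 0]
    - [1, 0, -0.5, 0]
    - [0, 0, 0, 0]

```text
t: 4.02
eef_pos: [0.8172, -0.2518, 0.4715]
tcp_rot: [-179.8, -2.9, -17.1]
force: [0.5, -0.4, -0.2]
opening: 0.0917
grip_force: 0.0
```

```bash
python3 s.py
```

```text
4.0167 [ 12.4  48.4  11.1  23.6  -8.9 105.5 -90. ] [ 0.8172 -0.2518  0.4715] [-179.82   -2.86  -17.09] [ 0.5 -0.4 -0.2]
```

Over-reaching tilts the tool outward in the plane I want, and the commanded pose keeps the tilt. Continuing.

Request:
jog_arm:
  increments:
    - [0, 0, -1, 0]
    - [0, 0, -1, 0]
    - [0, 0, -1, 0]
    - [0, 0, -1, 0]
    - [0, 0, -1, 0]
    - [0, 0, -1, 0]

```text
t: 4.52
eef_pos: [0.7742, -0.2372, 0.5583]
tcp_rot: [-179.7, -6.7, -17.0]
force: [0.0, 0.2, -0.1]
opening: 0.0916
grip_force: 0.0
```

```bash
python3 s.py
```

```text
4.5167 [ 11.7  39.7  10.5  28.3  -7.5 105.5 -90.1] [ 0.7742 -0.2372  0.5583] [-179.69   -6.74  -16.99] [ 0.   0.2 -0.1]
```

Request:
jog_arm:
  increments:
    - [1, 0, -1, 0]
    - [1, 0, -1, 0]
    - [1, 0, -1, 0]
    - [1, 0, -1, 0]
    - [1, 0, -1, 0]
    - [1, 0, -1, 0]
    - [1, 0, -1, 0]
    - [1, 0, -1, 0]
    - [1, 0, -1, 0]
    - [1, 0, -1, 0]

```text
t: 5.35
eef_pos: [0.8039, -0.2465, 0.6513]
tcp_rot: [-179.5, -18.8, -17.0]
force: [-0.2, 0.1, -0.3]
opening: 0.0919
grip_force: 0.0
```

```bash
python3 s.py
```

```text
5.35 [  9.5  41.5  30.7  16.  -25.4 105.5 -88.2] [ 0.8039 -0.2465  0.6513] [-179.55  -18.79  -17.03] [-0.2  0.1 -0.3]
```

Request:
jog_arm:
  increments:
    - [0.3, 0, -1, 0]
    - [0.3, 0, -1, 0]
    - [0.3, 0, -1, 0]
    - [0.3, 0, -1, 0]
    - [0.3, 0, -1, 0]
    - [0.3, 0, -1, 0]

```text
t: 5.85
eef_pos: [0.7642, -0.2351, 0.7262]
tcp_rot: [-179.6, -23.4, -17.1]
force: [0.6, 0.5, -0.3]
opening: 0.0918
grip_force: 0.0
```

```bash
python3 s.py
```

```text
5.85 [ 13.   35.2   7.5  16.   -5.3 105.5 -91.3] [ 0.7642 -0.2351  0.7262] [-179.61  -23.44  -17.08] [ 0.6  0.5 -0.3]
```

Request:
jog_arm:
  increments:
    - [0.3, 0, -1, 0]
    - [0.3, 0, -1, 0]
    - [0.3, 0, -1, 0]
    - [0.3, 0, -1, 0]
    - [0.3, 0, -1, 0]
    - [0, 0, 0, 0]

```text
t: 6.35
eef_pos: [0.7308, -0.2257, 0.7867]
tcp_rot: [-179.6, -27.9, -17.1]
force: [-0.3, -0.5, 0.1]
opening: 0.0918
grip_force: 0.0
```

```bash
python3 s.py
```

```text
6.35 [ 12.7  30.7   7.6  16.   -5.  105.5 -91.3] [ 0.7308 -0.2257  0.7867] [-179.57  -27.86  -17.13] [-0.3 -0.5  0.1]
```

Tilt (pitch -27.9, yaw -17.1) now matches the cups' axis. Before gripping, I'll work out how to reach the cups and how to undo the tilt later, using a fitted kinematic model.

```bash
cat > kin.py <<'E'
import numpy as np
from scipy.optimize import least_squares
from scipy.spatial.transform import Rotation as Ro
D=[([68.755,26.836,-.664,91.878,.347,61.388,-3.226],[.2090,-.6149,.2137],[-179.9,0,18.78]),
([29.7,14.2,-19.9,92.8,5.,73.9,-97.4],[.544,-.164,.349],[-180,.1,-16.4]),
([13.2,45,6,29.8,-4.8,105.3,-90.8],[.7889,-.2418,.4684],[-179.6,0,-16.92]),
([12.4,48.4,11.1,23.6,-8.9,105.5,-90],[.8172,-.2518,.4715],[-179.82,-2.86,-17.09]),
([11.7,39.7,10.5,28.3,-7.5,105.5,-90.1],[.7742,-.2372,.5583],[-179.69,-6.74,-16.99]),
([9.5,41.5,30.7,16,-25.4,105.5,-88.2],[.8039,-.2465,.6513],[-179.55,-18.79,-17.03]),
([13,35.2,7.5,16,-5.3,105.5,-91.3],[.7642,-.2351,.7262],[-179.61,-23.44,-17.08]),
([12.7,30.7,7.6,16,-5,105.5,-91.3],[.7308,-.2257,.7867],[-179.57,-27.86,-17.13])]
def fk(q,p,s):
    q=np.radians(q); h,L1,e1,L2,e2,L3,y0,e3,y7=p
    R=Ro.from_euler('z',y0+s[0]*q[0]); x=np.array([0,0,h])
    def go(v,ax,a):
        nonlocal R,x
        x=x+R.apply(v); R=R*Ro.from_euler(ax,a)
    go([0,0,0],'y',q[1]); go([0,0,L1],'z',s[1]*q[2]); go([e1,0,0],'y',q[3])
    go([e3,0,L2],'z',s[2]*q[4]); go([e2,0,0],'y',q[5]); go([0,0,L3],'z',s[3]*q[6]+y7)
    return x,R
def res(p,s,D=D):
    o=[]
    for q,x,r in D:
        X,R=fk(q,p,s); o+=list(X-x)+list(.3*(R.inv()*Ro.from_euler('xyz',r,degrees=True)).as_rotvec())
    return np.array(o)
if __name__=='__main__':
    for s in np.ndindex(2,2,2,2):
        s=1-2*np.array(s); b=None
        for y0 in(0,2,4):
          for y7 in(0,2,4):
            o=least_squares(res,[.3,.35,.05,.35,.05,.25,y0,0,y7],args=(s,))
            if b is None or o.cost<b.cost:b=o
        if b.cost<1e-2: print(s,b.cost,b.x.round(4).tolist())
E
python3 kin.py; python3 - <<'E'
import numpy as np
from scipy.spatial.transform import Rotation as Ro
R=Ro.from_euler('xyz',[-179.57,-27.86,-17.13],degrees=True)
seat=np.array([.7021,.1856,.0559]);y=np.radians(162.9);a=np.radians(27.5)
ax=np.array([np.cos(y)*np.sin(a),np.sin(y)*np.sin(a),np.cos(a)])
for s in(.26,.091): 
    T=seat+s*ax;print(s,T.round(4),(R.inv().apply(T-[.7308,-.2257,.7867])/.02).round(2))
E
```

```text
[-1 -1 -1 -1] 8.94654821670094e-05 [0.2948, 0.5384, -0.0128, 0.4721, -0.0081, 0.3473, -0.0447, -0.0, 1.5273]
0.26 [0.5874 0.2209 0.2865] [-23.56 -19.11  15.98]
0.091 [0.6619 0.198  0.1366] [-23.61 -19.05  24.43]
```

Request:
jog_arm:
  increments:
    - [-1, -0.8, 0.6, 0]
    - [-1, -0.8, 0.6, 0]
    - [-1, -0.8, 0.6, 0]
    - [-1, -0.8, 0.6, 0]
    - [-1, -0.8, 0.6, 0]
    - [-1, -0.8, 0.6, 0]
    - [-1, -0.8, 0.6, 0]
    - [-1, -0.8, 0.6, 0]
    - [-1, -0.8, 0.6, 0]
    - [-1, -0.8, 0.6, 0]
    - [-1, -0.8, 0.6, 0]
    - [-1, -0.8, 0.6, 0]
    - [-1, -0.8, 0.6, 0]
    - [-1, -0.8, 0.6, 0]
    - [-1, -0.8, 0.6, 0]
    - [-1, -0.8, 0.6, 0]
    - [-1, -0.8, 0.6, 0]
    - [-1, -0.8, 0.6, 0]
    - [-1, -0.8, 0.6, 0]
    - [-1, -0.8, 0.6, 0]

```text
t: 8.02
eef_pos: [0.596, 0.1498, 0.3914]
tcp_rot: [-179.5, -27.5, -17.2]
force: [0.9, -0.4, -0.1]
opening: 0.0919
grip_force: 0.0
```

Request:
jog_arm:
  increments:
    - [-0.9, -0.8, 0.6, 0]
    - [-0.9, -0.8, 0.6, 0]
    - [-0.9, -0.8, 0.6, 0]
    - [-0.9, -0.7, 0.6, 0]
    - [0, 0, 0, 0]
    - [0, 0, 0, 0]

```text
t: 8.52
eef_pos: [0.5744, 0.2214, 0.3159]
tcp_rot: [-179.7, -27.4, -17.0]
force: [0.2, -0.4, 1.5]
opening: 0.0922
grip_force: 0.0
```

```bash
cat > to.py <<'E'
from h import *
import sys
from scipy.spatial.transform import Rotation as Ro
st=manip.read_state(); R=Ro.from_euler('xyz',st['tcp_rot'],degrees=True)
seat=np.array([.7021,.1856,.0559]);y=np.radians(162.9);a=np.radians(27.5)
ax=np.array([np.cos(y)*np.sin(a),np.sin(y)*np.sin(a),np.cos(a)])
def to(T): print(np.round(T,4),'units',(R.inv().apply(T-st['eef_pos'])/.02).round(2))
if __name__=='__main__':
    print(st['t'],st['qpos'].round(1),st['eef_pos'].round(4),st['tcp_rot'].round(2),st['force'].round(1))
    print('tilt err deg',np.degrees(np.arccos(-R.apply([0,0,1])@ax)).round(2),'y.ax',(R.apply([0,1,0])@ax).round(3), 'x.ax',(R.apply([1,0,0])@ax).round(3))
    for s in sys.argv[1:]: to(seat+float(s)*ax)
E
python3 to.py .24 .091 .047
```

```text
8.5167 [ -25.1    9.5  -11.6  107.2   31.1   50.2 -160.6] [0.5744 0.2214 0.3159] [-179.68  -27.45  -16.99] [ 0.2 -0.4  1.5]
tilt err deg 0.37 y.ax -0.006 x.ax -0.001
[0.5962 0.2182 0.2688] units [-0.12 -0.15  2.59]
[0.6619 0.198  0.1366] units [-0.12 -0.1  10.04]
[0.6814 0.192  0.0976] units [-0.11 -0.09 12.24]
```

Request:
jog_arm:
  increments:
    - [-0.1, -0.1, 0.8, 0]
    - [0, 0, 0.9, 0]
    - [0, 0, 0.9, 0]
    - [0, 0, 0.9, 0]
    - [0, 0, 0.9, 0]
    - [0, 0, 0.9, 0]
    - [0, 0, 0.9, 0]
    - [0, 0, 0.8, 0]
    - [0, 0, 0.8, 0]
    - [0, 0, 0.8, 0]
    - [0, 0, 0.7, 0]
    - [0, 0, 0.7, 0]
    - [0, 0, 0, 0]
    - [0, 0, 0, 0]

```text
t: 9.68
eef_pos: [0.6638, 0.1962, 0.1397]
tcp_rot: [-179.6, -27.6, -17.3]
force: [-0.1, 0.3, 0.1]
opening: 0.0918
grip_force: 0.0
```

```bash
python3 to.py .091; python3 -c "
from h import *
im,d,W=cloud('scene'); cv2.imwrite('pics/g1.png',cv2.resize(im[80:260,230:470],None,fx=3,fy=3))"
```

```text
9.6833 [ -30.5   27.1    3.   108.5   38.    29.4 -166.3] [0.6638 0.1962 0.1397] [-179.58  -27.61  -17.26] [-0.1  0.3  0.1]
tilt err deg 0.37 y.ax -0.006 x.ax 0.002
[0.6619 0.198  0.1366] units [-0.17 -0.06  0.09]
```

View pics/g1.png

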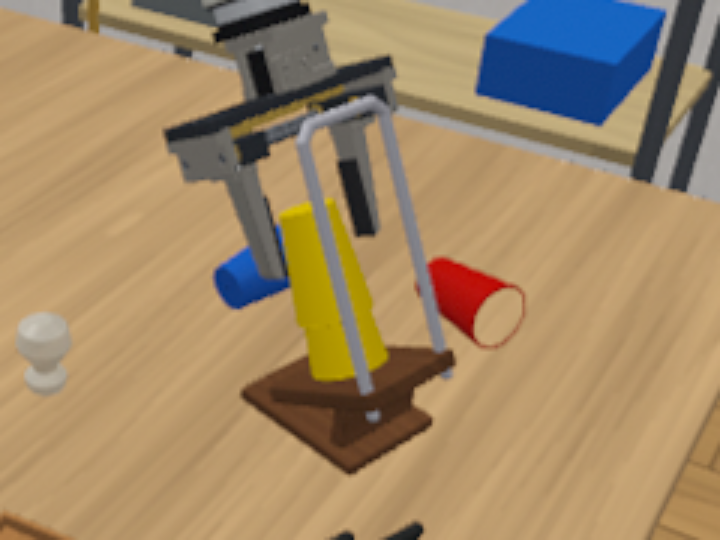

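The fingers straddle the outer cup at crop (320,230), with the hand beneath the hoop. Closing now.

Request:
jog_arm:
  increments:
    - [-0.1, 0, 0.1, 0]
    - [0, 0, 0, 0]
    - [0, 0, 0, 0]
    - [0, 0, 0, 0]
    - [0, 0, 0, 0]
    - [0, 0, 0, 0]
    - [0, 0, 0, 0]
    - [0, 0, 0, 0]
    - [0, 0, 0, 0]
    - [0, 0, 0, 0]
  fingers: 1
  grip_force: 20

```text
t: 10.57
eef_pos: [0.662, 0.1978, 0.1365]
tcp_rot: [-179.6, -27.6, -17.2]
force: [-1.0, -0.2, 3.0]
opening: 0.0516
grip_force: 20.1
```

```bash
python3 to.py .091; python3 -c "
from h import *
print(manip.read_state()['ft_torque'])"
```

```text
10.5667 [ -31.3   27.3    3.7  108.8   37.8   29.  -166.4] [0.662  0.1978 0.1365] [-179.55  -27.57  -17.17] [-1.  -0.2  3. ]
tilt err deg 0.42 y.ax -0.007 x.ax 0.001
[0.6619 0.198  0.1366] units [-0.   -0.01 -0.01]
[-0.16458394  0.56249955 -0.23282142]
```

Request:
jog_arm:
  increments:
    - [0, 0, -0.3, 0]
    - [0, 0, -0.4, 0]
    - [0, 0, -0.5, 0]
    - [0, 0, -0.5, 0]
    - [0, 0, -0.5, 0]
    - [0, 0, -0.5, 0]
    - [0, 0, -0.6, 0]

```text
t: 11.15
eef_pos: [0.6322, 0.2065, 0.1959]
tcp_rot: [-179.5, -27.6, -17.2]
force: [0.1, -0.2, -1.0]
opening: 0.0517
grip_force: 19.9
```

```bash
python3 to.py .091; python3 -c "
from h import *
im,d,W=cloud('scene'); cv2.imwrite('pics/g2.png',cv2.resize(im[80:260,230:470],None,fx=3,fy=3))"
```

```text
11.15 [ -31.7   20.6    1.3  109.6   34.8   35.2 -163.9] [0.6322 0.2065 0.1959] [-179.54  -27.56  -17.17] [ 0.1 -0.2 -1. ]
tilt err deg 0.44 y.ax -0.008 x.ax 0.001
[0.6619 0.198  0.1366] units [ 0.   -0.    3.34]
```

View pics/g2.png

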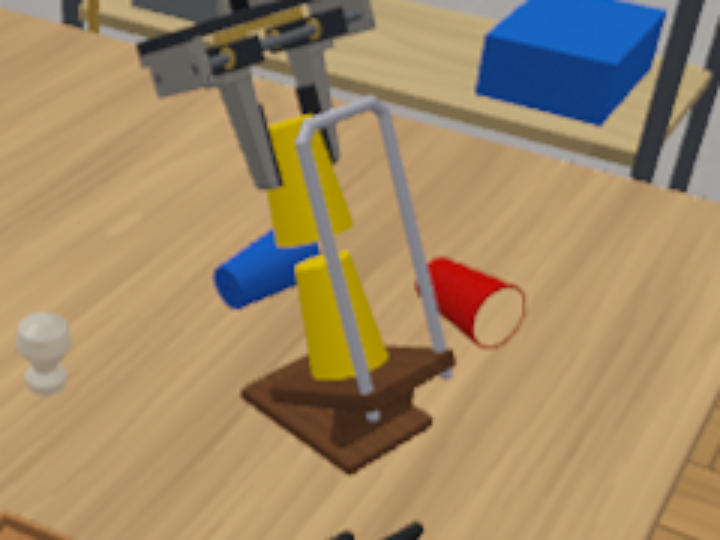

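The outer cup is clear at crop (310,180) and the inner cup is still seated at (340,315). Continuing outward.

Request:
jog_arm:
  increments:
    - [0, 0, -0.8, 0]
    - [0, 0, -1, 0]
    - [0, 0, -1, 0]
    - [0, 0, -1, 0]
    - [0, 0, -1, 0]
    - [0, 0, -1, 0]
    - [0, 0, -1, 0]
    - [-0.3, 0, -0.5, 0]

```text
t: 11.87
eef_pos: [0.5631, 0.2275, 0.3249]
tcp_rot: [-179.3, -27.7, -17.3]
force: [0.2, 0.4, -0.4]
opening: 0.0514
grip_force: 19.9
```

```bash
python3 - <<'E'
from to import *
print(st['eef_pos'],st['qpos'].round(1))
to(np.array([.45,-.135,.34]));to(np.array([.40,-.12,.34]))
E
```

```text
[0.56312987 0.22749252 0.32486099] [ -34.4    7.7   -2.7  108.1   29.2   50.4 -160.2]
[ 0.45  -0.135  0.34 ] units [ 0.34 18.98 -0.91]
[ 0.4  -0.12  0.34] units [-1.97 18.99 -2.12]
```

Request:
jog_arm:
  increments:
    - [-0.1, 0.7, -0.1, 0]
    - [-0.1, 1, -0.1, 0]
    - [-0.1, 1, -0.1, 0]
    - [-0.1, 1, -0.1, 0]
    - [-0.1, 1, -0.1, 0]
    - [-0.1, 1, -0.1, 0]
    - [-0.1, 1, -0.1, 0]
    - [-0.1, 1, -0.1, 0]
    - [-0.1, 1, -0.1, 0]
    - [-0.1, 1, -0.1, 0]
    - [-0.1, 1, -0.1, 0]
    - [-0.1, 1, -0.1, 0]
    - [-0.1, 1, -0.1, 0]
    - [-0.1, 1, -0.1, 0]
    - [-0.1, 1, -0.1, 0]
    - [-0.1, 1, -0.1, 0]
    - [-0.1, 1, -0.1, 0]
    - [-0.1, 1, -0.1, 0]
    - [-0.1, 0.7, -0.1, 0]
    - [-0.1, 0.7, -0.1, 0]

```text
t: 13.53
eef_pos: [0.4179, -0.0935, 0.3325]
tcp_rot: [-179.6, -27.1, -17.1]
force: [1.2, -0.5, -0.8]
opening: 0.0519
grip_force: 19.9
```

```bash
python3 s.py
```

```text
13.5333 [ 21.6 -17.6 -13.5 129.2  -0.3  41.1 -99.1] [ 0.4179 -0.0935  0.3325] [-179.57  -27.15  -17.08] [ 1.2 -0.5 -0.8]
```

Request:
jog_arm:
  increments:
    - [-0.9, 0.1, -0.4, 0]
    - [-0.9, 0.1, -0.4, 0]
    - [-0.9, 0.1, -0.4, 0]
    - [-0.9, 0.1, -0.4, 0]
    - [-0.9, 0.1, -0.4, 0]
    - [-0.9, 0, -0.3, 0]
    - [-0.9, 0, -0.3, 0]
    - [-0.9, 0, -0.3, 0]

```text
t: 14.2
eef_pos: [0.3745, -0.0761, 0.269]
tcp_rot: [179.8, -23.3, -17.1]
force: [0.3, -0.2, 0.3]
opening: 0.0517
grip_force: 19.9
```

```bash
python3 s.py
```

```text
14.2 [  18.8  -17.6  -14.   136.4    1.5   38.  -103.6] [ 0.3745 -0.0761  0.269 ] [179.8  -23.3  -17.06] [ 0.3 -0.2  0.3]
```

Request:
jog_arm:
  increments:
    - [-0.9, 0.1, -0.5, 0]
    - [-0.9, 0.1, -0.5, 0]
    - [-0.9, 0.1, -0.5, 0]
    - [-0.9, 0.1, -0.5, 0]
    - [-0.9, 0.1, -0.5, 0]
    - [-0.9, 0.1, -0.4, 0]
    - [-0.9, 0.1, -0.4, 0]
    - [-0.9, 0.1, -0.4, 0]
    - [-0.9, 0.1, -0.4, 0]
    - [-0.9, 0.1, -0.4, 0]

```text
t: 15.03
eef_pos: [0.3286, -0.0515, 0.2321]
tcp_rot: [178.3, -17.3, -17.3]
force: [0.5, 0.2, 0.1]
opening: 0.0514
grip_force: 19.9
```

```bash
python3 s.py
```

```text
15.0333 [  19.6  -17.6  -19.3  139.6    1.4   40.9 -108.1] [ 0.3286 -0.0515  0.2321] [178.26 -17.32 -17.29] [0.5 0.2 0.1]
```

Request:
jog_arm:
  increments:
    - [-0.9, 0.5, -0.3, 0]
    - [-0.9, 0.5, -0.3, 0]
    - [-0.9, 0.5, -0.3, 0]
    - [-0.9, 0.5, -0.3, 0]
    - [-0.9, 0.4, -0.3, 0]
    - [-0.9, 0.4, -0.3, 0]
    - [-0.9, 0.4, -0.2, 0]
    - [-0.9, 0.4, -0.2, 0]
    - [-0.9, 0.4, -0.2, 0]
    - [-0.9, 0.4, -0.2, 0]

```text
t: 15.87
eef_pos: [0.2761, -0.1065, 0.2216]
tcp_rot: [177.3, -10.0, -17.5]
force: [0.1, 0.4, 0.3]
opening: 0.0517
grip_force: 19.9
```

```bash
python3 s.py
```

```text
15.8667 [ 36.7 -17.6 -20.7 139.6  -4.5  47.  -88.7] [ 0.2761 -0.1065  0.2216] [177.34 -10.   -17.53] [0.1 0.4 0.3]
```

Request:
jog_arm:
  increments:
    - [-0.6, 0.8, -0.2, 0]
    - [-0.6, 0.8, -0.2, 0]
    - [-0.8, 0.6, -0.2, 0]
    - [-0.9, 0, -0.2, 0]
    - [-0.9, 0, -0.2, 0]
    - [-0.9, -0.1, -0.1, 0]
    - [-0.9, -0.1, -0.1, 0]
    - [-0.9, -0.1, -0.1, 0]

```text
t: 16.53
eef_pos: [0.2229, -0.152, 0.217]
tcp_rot: [178.5, -5.3, -17.7]
force: [0.0, 0.6, -0.7]
opening: 0.0513
grip_force: 19.9
```

```bash
python3 s.py
```

```text
16.5333 [ 54.5 -17.6 -22.1 139.6  -8.2  51.5 -69.9] [ 0.2229 -0.152   0.217 ] [178.47  -5.3  -17.71] [ 0.   0.6 -0.7]
```

Request:
jog_arm:
  increments:
    - [-0.9, -0.2, -0.1, 0]
    - [-0.9, -0.2, -0.1, 0]
    - [-0.9, -0.2, -0.1, 0]
    - [-0.9, -0.2, -0.1, 0]
    - [-0.9, -0.2, 0, 0]
    - [-0.9, -0.2, 0, 0]
    - [-0.9, -0.2, 0, 0]
    - [0, 0, 0, 0]

```text
t: 17.2
eef_pos: [0.1919, -0.1455, 0.2147]
tcp_rot: [-180.0, -0.5, -17.8]
force: [0.4, -0.0, -0.9]
opening: 0.0514
grip_force: 19.9
```

```bash
python3 s.py
```

```text
17.2 [ 59.  -17.6 -23.2 139.6  -8.5  56.4 -66.4] [ 0.1919 -0.1455  0.2147] [-179.96   -0.54  -17.84] [ 0.4 -0.  -0.9]
```

Vertical to within 0.5°. Now on to bay_right at (0.620, -0.2925).

Request:
jog_arm:
  increments:
    - [0.6, 0, 0, 0]
    - [1, 0, 0, 0]
    - [1, 0, 0, 0]
    - [1, 0, 0, 0]
    - [1, 0, 0, 0]
    - [1, 0, 0, 0]
    - [1, 0, 0, 0]
    - [1, 0, 0, 0]
    - [1, 0, 0, 0]
    - [1, 0, 0, 0]
    - [1, 0, 0, 0]
    - [1, 0, 0, 0]
    - [1, 0, 0, 0]
    - [1, 0, 0, 0]
    - [1, 0, 0, 0]
    - [1, 0, 0, 0]
    - [1, 0, 0, 0]
    - [1, 0, 0, 0]
    - [1, 0, 0, 0]
    - [1, 0, 0, 0]

```text
t: 18.87
eef_pos: [0.5665, -0.2657, 0.2183]
tcp_rot: [-180.0, -0.6, -17.8]
force: [0.2, 0.1, -0.6]
opening: 0.0517
grip_force: 19.9
```

Request:
jog_arm:
  increments:
    - [1, 0.2, 0.5, 0]
    - [1, 0.2, 0.5, 0]
    - [0.8, 0, 0.5, 0]
    - [0, 0, 0.5, 0]
    - [0, 0, 0, 0]
    - [0, 0, 0, 0]

```text
t: 19.37
eef_pos: [0.6159, -0.2894, 0.1783]
tcp_rot: [-180.0, -0.4, -17.8]
force: [0.3, -0.2, 0.1]
opening: 0.0516
grip_force: 19.9
```

```bash
python3 - <<'E'
from to import *
print(st['t'],st['qpos'].round(1),st['eef_pos'].round(4),st['tcp_rot'].round(2),st['force'].round(1))
to(np.array([.6198,-.2925,.060]))
for n in("top","scene"):
    im,d,W=cloud(n)
    hsv=cv2.cvtColor(im,cv2.COLOR_BGR2HSV); m=(cv2.inRange(hsv,(22,150,70),(34,255,255))>0)&(W[...,1]<-.24)
    P=W[m]; print(n,len(P),P.mean(0).round(3),P.min(0).round(3),P.max(0).round(3))
    cv2.imwrite(f'pics/p1{n}.png',im)
E
```

```text
19.3667 [ 41.   34.7 -27.3  87.9  17.3  61.1 -98.3] [ 0.6159 -0.2894  0.1783] [-179.95   -0.44  -17.78] [ 0.3 -0.2  0.1]
[ 0.6198 -0.2925  0.06  ] units [0.19 0.09 5.92]
top 383 [ 0.599 -0.276  0.188] [ 0.585 -0.308  0.132] [ 0.625 -0.251  0.308]
scene 2254 [ 0.632 -0.3    0.193] [ 0.532 -0.546 -0.001] [ 1.005 -0.242  0.636]
```

View pics/p1scene.png

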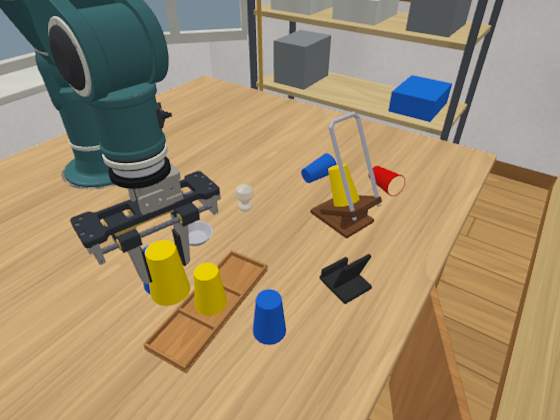

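The cup hangs upright in the hand at (165,272). Lowering it into the end bay.

Request:
jog_arm:
  increments:
    - [0.1, 0, 0.8, 0]
    - [0.1, 0.1, 0.8, 0]
    - [0, 0, 0.8, 0]
    - [0, 0, 0.8, 0]
    - [0, 0, 0.8, 0]
    - [0, 0, 0.7, 0]
    - [0, 0, 0.5, 0]
    - [0, 0, 0.3, 0]
    - [0, 0, 0.2, 0]
    - [0, 0, 0, 0]
    - [0, 0, 0, 0]

```text
t: 20.38
eef_pos: [0.6218, -0.2936, 0.066]
tcp_rot: [-180.0, -0.7, -17.8]
force: [-0.5, -0.1, 0.0]
opening: 0.0516
grip_force: 19.9
```

Request:
jog_arm:
  increments:
    - [0, 0, 0.1, 0]
    - [0, 0, 0.1, 0]
    - [0, 0, 0, 0]
  grip_force: 10

```text
t: 20.63
eef_pos: [0.6215, -0.2936, 0.0617]
tcp_rot: [-180.0, -0.6, -17.8]
force: [0.8, -0.4, -0.1]
opening: 0.0518
grip_force: 9.9
```

Request:
jog_arm:
  increments:
    - [0, 0, 0.1, 0]
    - [0, 0, 0.1, 0]
    - [0, 0, 0.1, 0]
    - [0, 0, 0, 0]

```text
t: 20.97
eef_pos: [0.6211, -0.2934, 0.055]
tcp_rot: [-180.0, -0.6, -17.8]
force: [-0.0, 0.1, -0.2]
opening: 0.0521
grip_force: 9.9
```

Request:
jog_arm:
  increments:
    - [0, 0, 0.1, 0]
    - [0, 0, 0.05, 0]
    - [0, 0, 0, 0]

```text
t: 21.22
eef_pos: [0.6224, -0.2938, 0.0532]
tcp_rot: [-180.0, -0.7, -17.8]
force: [0.5, 0.1, 2.2]
opening: 0.0523
grip_force: 10.1
```

Request:
jog_arm:
  increments:
    - [0, 0, 0.05, 0]
    - [0, 0, 0, 0]

```text
t: 21.38
eef_pos: [0.6226, -0.294, 0.0529]
tcp_rot: [-180.0, -0.8, -17.8]
force: [0.3, -1.1, 6.8]
opening: 0.052
grip_force: 10.2
```

Request:
jog_arm:
  increments:
    - [0, 0, 0, 0]
    - [0, 0, 0, 0]
    - [0, 0, 0, 0]
    - [0, 0, 0, 0]
  fingers: -0.4

```text
t: 21.72
eef_pos: [0.6209, -0.2933, 0.051]
tcp_rot: [-180.0, -0.5, -17.8]
force: [0.0, -0.1, 0.5]
opening: 0.0643
grip_force: 0.0
```

```bash
python3 s.py
```

```text
21.7167 [  38.9   43.3  -24.2   91.3   21.6   49.6 -101.2] [ 0.6209 -0.2933  0.051 ] [-179.96   -0.53  -17.79] [ 0.  -0.1  0.5]
```

Request:
jog_arm:
  increments:
    - [0, 0, -0.5, 0]
    - [0, 0, -0.8, 0]
    - [0, 0, -1, 0]
    - [0, 0, -1, 0]
    - [0, 0, -1, 0]
    - [0, 0, -1, -1]
    - [0, 0, -1, -1]
    - [0, 0, -1, -1]
    - [0, 0, -1, -1]
    - [0, 0, -1, -1]
    - [0, 0, -0.8, -1]
    - [0, 0, -0.5, -1]
    - [0, 0, -0.5, -1]
    - [0, 0, -0.5, -1]
    - [0, 0, -0.3, -1]
    - [0, 0, -0.3, -1]
    - [0, 0, -0.3, -1]
    - [0, 0, -0.3, -1]
    - [0, 0, -0.3, -1]
    - [0, 0, -0.3, -1]

```text
t: 23.38
eef_pos: [0.6187, -0.2926, 0.3218]
tcp_rot: [179.4, -0.3, 42.4]
force: [-0.3, 1.2, -0.8]
opening: 0.0643
grip_force: 0.0
```

Request:
jog_arm:
  increments:
    - [0, 0, 0, -1]
    - [0, 0, 0, -1]
    - [0, 0, 0, -1]
    - [0, 0, 0, -1]
    - [0, 0, 0, -1]
    - [0, 0, 0, -1]
    - [0, 0, 0, -1]
    - [0, 0, 0, -1]
    - [0, 0, 0, -1]
    - [0, 0, 0, -1]
    - [0, 0, 0, -1]
    - [0, 0, 0, -1]
    - [0, 0, 0, -1]
    - [0, 0, 0, -1]
    - [0, 0, 0, -1]
    - [0, 0, 0, -1]
    - [0, 0, 0, -1]
    - [0, 0, 0, -1]
    - [0, 0, 0, -1]
    - [0, 0, 0, -1]
  fingers: -1

```text
t: 25.05
eef_pos: [0.6186, -0.2928, 0.3214]
tcp_rot: [179.6, 0.5, 122.4]
force: [-0.3, 0.3, -0.1]
opening: 0.0919
grip_force: 0.0
```

```bash
python3 s.py; python3 - <<'E'
from h import *
for n in("top","scene"):
    im,d,W=cloud(n)
    hsv=cv2.cvtColor(im,cv2.COLOR_BGR2HSV); m=((cv2.inRange(hsv,(22,150,70),(34,255,255))>0)&(d>0)&(W[...,2]<.13)).astype('uint8')
    k,l,s,c=cv2.connectedComponentsWithStats(cv2.erode(m,np.ones((2,2))))
    for i in range(1,k):
        if s[i,4]>60:
            P=W[l==i]; T=P[P[:,2]>P[:,2].max()-.006]; print(n,c[i].round(),P.max(0)[2].round(3),'topdisc',T.mean(0).round(3),np.ptp(T,axis=0).round(3))
E
```

```text
25.05 [ 57.7  38.1 -59.2  77.1  32.6  81.8  32.4] [ 0.6186 -0.2928  0.3214] [179.58   0.54 122.39] [-0.3  0.3 -0.1]
top [218. 172.] 0.12 topdisc [0.701 0.184 0.116] [0.007 0.016 0.006]
top [226. 186.] 0.122 topdisc [0.675 0.169 0.12 ] [0.013 0.003 0.006]
top [421. 220.] 0.104 topdisc [ 0.619 -0.29   0.099] [0.039 0.038 0.006]
top [381. 226.] 0.103 topdisc [ 0.605 -0.202  0.099] [0.039 0.041 0.006]
scene [338. 191.] 0.129 topdisc [0.674 0.173 0.125] [0.024 0.007 0.006]
scene [352. 189.] 0.127 topdisc [0.696 0.194 0.124] [0.003 0.013 0.005]
scene [209. 290.] 0.098 topdisc [ 0.611 -0.204  0.095] [0.041 0.044 0.006]
scene [179. 327.] 0.099 topdisc [ 0.624 -0.295  0.095] [0.042 0.043 0.006]
```

The first cup stands upright in the end bay at (0.621, -0.2925), 90 mm from the third cup, which hasn't moved. Next I'll finish the half turn and tilt again for the inner cup.

Request:
jog_arm:
  increments:
    - [0, 0, 0, -1]
    - [0, 0, 0, -1]
    - [0, 0, 0, -1]
    - [0, 0, 0, -1]
    - [0, 0, 0, -1]
    - [0, 0, 0, -1]
    - [0, 0, 0, -1]
    - [0, 0, 0, -1]
    - [0, 0, -0.5, -1]
    - [0, 0, -1, -1]
    - [-1, 0.6, -1, -0.1]
    - [-1, 0.6, -1, 0]
    - [-1, 0.6, -1, 0]
    - [-1, 0.6, -1, 0]
    - [-1, 0.6, -1, 0]
    - [-1, 0.6, -1, 0]
    - [-1, 0.6, -1, 0]
    - [-1, 0.6, -1, 0]

```text
t: 26.65
eef_pos: [0.7573, -0.2568, 0.4543]
tcp_rot: [179.7, -2.2, 162.3]
force: [1.0, -0.3, -2.0]
opening: 0.0919
grip_force: 0.0
```

```bash
python3 s.py
```

```text
26.65 [ 26.2  44.5 -29.9  35.4  20.5 105.4  81. ] [ 0.7573 -0.2568  0.4543] [179.75  -2.2  162.32] [ 1.  -0.3 -2. ]
```

Request:
jog_arm:
  increments:
    - [-1, 0.3, -0.5, 0]
    - [-1, 0.3, -0.5, 0]
    - [-1, 0, -0.5, 0]
    - [-1, 0, -1, 0]
    - [-1, 0, -1, 0]
    - [-1, 0, -1, 0]
    - [-1, 0, -1, 0]

```text
t: 27.23
eef_pos: [0.8005, -0.2721, 0.467]
tcp_rot: [179.7, 1.5, 161.7]
force: [-0.6, -0.0, 0.0]
opening: 0.092
grip_force: 0.0
```

```bash
python3 s.py
```

```text
27.2333 [ 14.1  47.5  10.4  25.7  -8.3 105.5  90.4] [ 0.8005 -0.2721  0.467 ] [179.71   1.54 161.74] [-0.6 -0.   0. ]
```

Request:
jog_arm:
  increments:
    - [-1, 0.3, -1, -0.1]
    - [-1, 0.3, -1, -0.1]
    - [-1, 0.3, -1, -0.1]
    - [-1, 0.3, -1, 0]
    - [-1, 0, -1, 0]
    - [-1, 0, -1, 0]
    - [-1, 0, -1, 0]
    - [-1, 0, -1, 0]
    - [-1, 0, -1, 0]
    - [-1, 0, -1, 0]
    - [-1, 0, -1, 0]
    - [-1, 0, -1, 0]
    - [-1, 0, -1, 0]
    - [-1, 0, -1, 0]

```text
t: 28.4
eef_pos: [0.83, -0.2574, 0.61]
tcp_rot: [179.9, 17.6, 162.9]
force: [0.6, 0.1, 0.4]
opening: 0.0918
grip_force: 0.0
```

```bash
python3 to.py
```

```text
28.4 [  7.   46.5  54.3  16.  -46.4 105.5  94.7] [ 0.83   -0.2574  0.61  ] [179.91  17.6  162.91] [0.6 0.1 0.4]
tilt err deg 9.9 y.ax 0.002 x.ax 0.172
```

Request:
jog_arm:
  increments:
    - [-0.3, 0, -1, 0]
    - [-0.3, 0, -1, 0]
    - [-0.3, 0, -1, 0]
    - [-0.3, 0, -1, 0]
    - [-0.3, 0, -1, 0]
    - [-0.3, 0, -1, 0]
    - [-0.3, 0, -1, 0]
    - [-0.3, 0, -1, 0]
    - [-0.3, 0, -1, 0]
    - [-0.3, 0, -1, 0]

```text
t: 29.23
eef_pos: [0.7578, -0.2354, 0.7377]
tcp_rot: [179.8, 24.3, 162.9]
force: [0.4, 0.3, 0.3]
opening: 0.0919
grip_force: 0.0
```

```bash
python3 to.py
```

```text
29.2333 [ 12.9  34.3   7.8  16.   -5.3 105.5  88.8] [ 0.7578 -0.2354  0.7377] [179.81  24.26 162.89] [0.4 0.3 0.3]
tilt err deg 3.24 y.ax 0.003 x.ax 0.056
```

Request:
jog_arm:
  increments:
    - [-0.3, 0, -1, 0]
    - [-0.3, 0, -1, 0]
    - [-0.3, 0, -1, 0]
    - [-0.3, 0, -1, 0]
    - [0, 0, 0, 0]

```text
t: 29.65
eef_pos: [0.7307, -0.227, 0.7862]
tcp_rot: [179.8, 27.8, 162.9]
force: [-0.8, -1.0, 0.6]
opening: 0.092
grip_force: 0.0
```

```bash
python3 to.py .26 .047
```

```text
29.65 [ 12.6  30.8   7.9  16.   -5.  105.5  88.8] [ 0.7307 -0.227   0.7862] [179.82  27.83 162.91] [-0.8 -1.   0.6]
tilt err deg 0.38 y.ax 0.003 x.ax -0.006
[0.5874 0.2209 0.2865] units [23.55 19.25 15.88]
[0.6814 0.192  0.0976] units [23.61 19.22 26.53]
```

Request:
jog_arm:
  increments:
    - [1, 0.8, 0.6, 0]
    - [1, 0.8, 0.6, 0]
    - [1, 0.8, 0.6, 0]
    - [1, 0.8, 0.6, 0]
    - [1, 0.8, 0.6, 0]
    - [1, 0.8, 0.6, 0]
    - [1, 0.8, 0.6, 0]
    - [1, 0.8, 0.6, 0]
    - [1, 0.8, 0.6, 0]
    - [1, 0.8, 0.6, 0]
    - [1, 0.8, 0.6, 0]
    - [1, 0.8, 0.6, 0]
    - [1, 0.8, 0.6, 0]
    - [1, 0.8, 0.6, 0]
    - [1, 0.8, 0.6, 0]
    - [1, 0.8, 0.6, 0]
    - [1, 0.8, 0.6, 0]
    - [1, 0.8, 0.6, 0]
    - [1, 0.8, 0.6, 0]
    - [1, 0.8, 0.6, 0]

```text
t: 31.32
eef_pos: [0.5959, 0.1472, 0.3899]
tcp_rot: [179.8, 27.5, 162.9]
force: [0.1, 0.4, -0.4]
opening: 0.0916
grip_force: 0.0
```

Request:
jog_arm:
  increments:
    - [0.9, 0.8, 0.6, 0]
    - [0.9, 0.8, 0.6, 0]
    - [0.9, 0.8, 0.6, 0]
    - [0.8, 0.8, 0.6, 0]
    - [0, 0, 0, 0]
    - [0, 0, 0, 0]

```text
t: 31.82
eef_pos: [0.5765, 0.2201, 0.3151]
tcp_rot: [179.9, 27.4, 163.0]
force: [1.2, -0.3, 0.3]
opening: 0.0921
grip_force: 0.0
```

```bash
python3 to.py .047
```

```text
31.8167 [-25.3   9.8 -11.2 107.   31.1  50.3  19.6] [0.5765 0.2201 0.3151] [179.92  27.42 163.04] [ 1.2 -0.3  0.3]
tilt err deg 0.16 y.ax 0.003 x.ax 0.001
[0.6814 0.192  0.0976] units [ 0.19  0.17 12.15]
```

Request:
jog_arm:
  increments:
    - [0.1, 0.1, 0.9, 0]
    - [0.1, 0.1, 0.9, 0]
    - [0, 0, 1, 0]
    - [0, 0, 1, 0]
    - [0, 0, 1, 0]
    - [0, 0, 1, 0]
    - [0, 0, 0.9, 0]
    - [0, 0, 0.9, 0]
    - [0, 0, 0.9, 0]
    - [0, 0, 0.8, 0]
    - [0, 0, 0.8, 0]
    - [0, 0, 0.8, 0]
    - [0, 0, 0.6, 0]
    - [0, 0, 0.5, 0]
    - [0, 0, 0, 0]
    - [0, 0, 0, 0]

```text
t: 33.15
eef_pos: [0.6815, 0.1922, 0.102]
tcp_rot: [179.8, 27.5, 162.8]
force: [-0.6, -0.6, 0.7]
opening: 0.092
grip_force: 0.0
```

```bash
python3 to.py .047
```

```text
33.15 [-25.1  31.7  -2.5 107.   45.9  28.4   7.3] [0.6815 0.1922 0.102 ] [179.8   27.54 162.84] [-0.6 -0.6  0.7]
tilt err deg 0.18 y.ax 0.003 x.ax -0.001
[0.6814 0.192  0.0976] units [ 0.11 -0.02  0.19]
```

Request:
jog_arm:
  increments:
    - [0.1, 0, 0.2, 0]
    - [0, 0, 0, 0]
    - [0, 0, 0, 0]
    - [0, 0, 0, 0]
    - [0, 0, 0, 0]
    - [0, 0, 0, 0]
    - [0, 0, 0, 0]
    - [0, 0, 0, 0]
    - [0, 0, 0, 0]
    - [0, 0, 0, 0]
  fingers: 1
  grip_force: 35

```text
t: 33.98
eef_pos: [0.6814, 0.1925, 0.0976]
tcp_rot: [179.8, 27.5, 162.9]
force: [-2.0, -1.1, 3.9]
opening: 0.0512
grip_force: 35.0
```

Request:
jog_arm:
  increments:
    - [0, 0, -0.1, 0]
    - [0, 0, -0.2, 0]
    - [0, 0, -0.2, 0]
    - [0, 0, -0.3, 0]
    - [0, 0, -0.3, 0]

```text
t: 34.4
eef_pos: [0.6712, 0.1963, 0.1174]
tcp_rot: [179.7, 27.5, 162.9]
force: [0.1, 1.1, -1.2]
opening: 0.0513
grip_force: 34.8
```

```bash
python3 to.py .047
```

```text
34.4 [-25.2  29.8  -3.3 107.8  45.   29.7   7.9] [0.6712 0.1963 0.1174] [179.75  27.52 162.9 ] [ 0.1  1.1 -1.2]
tilt err deg 0.25 y.ax 0.004 x.ax -0.0
[0.6814 0.192  0.0976] units [-0.03 -0.06  1.13]
```

Request:
jog_arm:
  increments:
    - [0, 0, -0.4, 0]
    - [0, 0, -0.5, 0]
    - [0, 0, -0.7, 0]
    - [0, 0, -0.9, 0]
    - [0, 0, -1, 0]
    - [0, 0, -1, 0]
    - [0, 0, -1, 0]
    - [0, 0, -1, 0]
    - [0, 0, -1, 0]
    - [0, 0, -1, 0]
    - [0, 0, -1, 0]
    - [0, 0, -1, 0]
    - [0, 0, -0.8, 0]
    - [0, 0, -0.5, 0]

```text
t: 35.57
eef_pos: [0.5662, 0.2281, 0.3295]
tcp_rot: [179.6, 27.7, 162.9]
force: [0.1, 0.2, -0.6]
opening: 0.0514
grip_force: 34.8
```

```bash
python3 - <<'E'
from to import *
print(st['eef_pos'],st['qpos'].round(1),st['tcp_rot'])
to(np.array([.45,-.135,.34]))
im,d,W=cloud('scene'); cv2.imwrite('pics/g3.png',im)
E
```

```text
[0.56615566 0.22805991 0.32948976] [-25.9   8.4 -12.  106.7  30.7  52.   19. ] [179.59399983  27.66633707 162.87842574]
[ 0.45  -0.135  0.34 ] units [ -0.06 -19.05  -0.7 ]
```

View pics/g3.png

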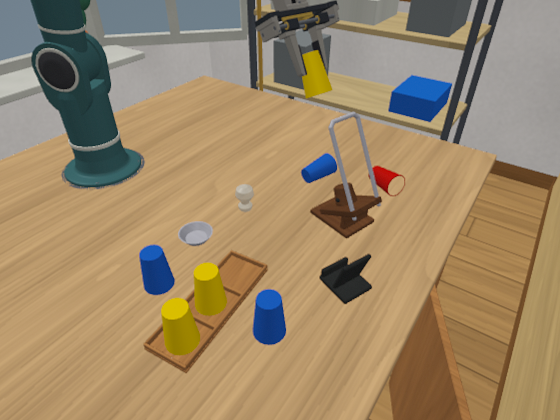

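The inner cup is off the stand and in the hand at (315,75). The stand's cone is bare at (345,195), and the first two cups stand in the tray. I'll repeat the untilting manoeuvre.

Request:
jog_arm:
  increments:
    - [0.1, -0.7, -0.1, 0]
    - [0.1, -1, -0.1, 0]
    - [0.1, -1, -0.1, 0]
    - [0.1, -1, -0.1, 0]
    - [0.1, -1, -0.1, 0]
    - [0.1, -1, -0.1, 0]
    - [0.1, -1, -0.1, 0]
    - [0.1, -1, -0.1, 0]
    - [0.1, -1, -0.1, 0]
    - [0.1, -1, -0.1, 0]
    - [0.1, -1, -0.1, 0]
    - [0.1, -1, -0.1, 0]
    - [0.1, -1, -0.1, 0]
    - [0.1, -1, -0.1, 0]
    - [0.1, -1, -0.1, 0]
    - [0.1, -1, -0.1, 0]
    - [0.1, -1, -0.1, 0]
    - [0.1, -1, -0.1, 0]
    - [0.1, -1, -0.1, 0]
    - [0.1, -1, -0.1, 0]

```text
t: 37.28
eef_pos: [0.4167, -0.1089, 0.3384]
tcp_rot: [179.8, 27.1, 163.1]
force: [0.2, -0.2, -0.9]
opening: 0.0511
grip_force: 34.8
```

Request:
jog_arm:
  increments:
    - [0.9, -0.5, -0.4, 0]
    - [0.9, -0.5, -0.4, 0]
    - [0.9, -0.3, -0.4, 0]
    - [0.9, -0.3, -0.4, 0]
    - [0.9, -0.2, -0.4, 0]
    - [0.9, -0.2, -0.4, 0]
    - [0.9, -0.2, -0.4, 0]
    - [0.9, -0.2, -0.4, 0]
    - [0.9, -0.2, -0.4, 0]
    - [0.9, -0.2, -0.4, 0]

```text
t: 38.12
eef_pos: [0.3394, -0.1584, 0.268]
tcp_rot: [179.1, 22.1, 163.0]
force: [-1.7, -0.1, -1.5]
opening: 0.0516
grip_force: 34.8
```

```bash
cat > u.py <<'E'
from to import *
z=R.apply([0,0,1]); p=st['eef_pos']
print(st['qpos'].round(1),p.round(3),st['tcp_rot'].round(2),'tilt',np.degrees(np.arccos(-z[2])).round(2),'tilt az',np.degrees(np.arctan2(z[1],z[0])).round(1),'az',np.degrees(np.arctan2(p[1],p[0])).round(1))
E
python3 u.py
```

```text
[ 40.5 -17.6 -14.  136.2 -13.5  39.8 108.2] [ 0.339 -0.158  0.268] [179.1   22.15 162.95] tilt 22.17 tilt az -14.7 az -25.0
```

Request:
jog_arm:
  increments:
    - [0.9, 0.5, -0.4, 0]
    - [0.9, 0.5, -0.4, 0]
    - [0.9, 0.4, -0.4, 0]
    - [0.9, 0.4, -0.4, 0]
    - [0.9, 0.3, -0.4, 0]
    - [0.9, 0.3, -0.3, 0]
    - [0.9, 0.2, -0.3, 0]
    - [0.9, 0.2, -0.3, 0]
    - [0.9, 0.2, -0.3, 0]
    - [0.9, 0.2, -0.3, 0]

```text
t: 38.95
eef_pos: [0.3097, -0.1053, 0.2292]
tcp_rot: [178.0, 15.9, 163.1]
force: [0.3, 0.5, -1.4]
opening: 0.0515
grip_force: 34.8
```

```bash
python3 u.py
```

```text
[ 40.5 -17.6 -20.6 139.6 -13.4  41.9 102.1] [ 0.31  -0.105  0.229] [178.01  15.87 163.09] tilt 15.99 tilt az -9.7 az -18.8
```

Request:
jog_arm:
  increments:
    - [0.7, 0.6, -0.3, 0]
    - [0.8, 0.6, -0.3, 0]
    - [0.9, 0.6, -0.3, 0]
    - [0.9, 0.5, -0.3, 0]
    - [0.9, 0.5, -0.3, 0]
    - [0.9, 0.5, -0.2, 0]
    - [0.9, 0.4, -0.2, 0]
    - [0.9, 0.3, -0.2, 0]
    - [0.9, 0.2, -0.2, 0]
    - [0.9, 0.2, -0.2, 0]

```text
t: 39.78
eef_pos: [0.2914, 0.015, 0.2213]
tcp_rot: [179.1, 9.8, 163.3]
force: [-0.3, -0.2, -0.6]
opening: 0.0514
grip_force: 34.8
```

```bash
python3 u.py
```

```text
[ 12.  -17.6 -20.7 139.6  -3.8  47.8  67.4] [0.291 0.015 0.221] [179.15   9.77 163.31] tilt 9.81 tilt az -11.7 az 2.9
```

Request:
jog_arm:
  increments:
    - [0.7, -0.7, -0.2, 0]
    - [0.8, -0.6, -0.2, 0]
    - [0.9, -0.4, -0.2, 0]
    - [0.9, -0.2, -0.1, 0]
    - [0.9, 0, -0.1, 0]
    - [0.9, 0, -0.1, 0]
    - [0.9, 0, -0.1, 0]
    - [0.9, 0, -0.1, 0]

```text
t: 40.45
eef_pos: [0.2574, 0.0284, 0.2169]
tcp_rot: [-178.8, 4.6, 163.2]
force: [-0.5, 0.6, -0.6]
opening: 0.0514
grip_force: 34.8
```

```bash
python3 u.py
```

```text
[  9.6 -17.6 -21.9 139.6  -4.   53.4  63.8] [0.257 0.028 0.217] [-178.76    4.65  163.22] tilt 4.81 tilt az -31.8 az 6.3
```

Request:
jog_arm:
  increments:
    - [0.2, -1, 0, 0]
    - [0.2, -1, 0, 0]
    - [0.2, -1, 0, 0]
    - [0.2, -1, 0, 0]
    - [0.2, -1, 0, 0]
    - [0.4, -1, 0, 0]
    - [0.6, -1, 0, 0]
    - [0.8, -0.6, 0, 0]

```text
t: 41.12
eef_pos: [0.221, -0.113, 0.2158]
tcp_rot: [-178.4, 1.6, 163.1]
force: [0.4, 0.4, -0.9]
opening: 0.0515
grip_force: 34.8
```

```bash
python3 u.py
```

```text
[ 45.9 -17.6 -22.4 139.6  -6.4  55.2 101. ] [ 0.221 -0.113  0.216] [-178.41    1.57  163.12] tilt 2.23 tilt az -62.3 az -27.1
```

Request:
jog_arm:
  increments:
    - [0.5, -0.9, 0, 0]
    - [0.5, -0.9, 0, 0]
    - [0.5, -0.9, 0, 0]
    - [0.5, -0.9, 0, 0]
    - [0.5, -0.9, 0, 0]
    - [0.5, -0.9, 0, 0]
    - [0.5, -0.5, 0, 0]
    - [0, 0, 0, 0]

```text
t: 41.78
eef_pos: [0.1289, -0.2124, 0.2169]
tcp_rot: [-178.6, 1.0, 162.9]
force: [0.5, 0.1, -0.7]
opening: 0.0515
grip_force: 34.8
```

```bash
python3 u.py
```

```text
[ 74.2 -17.4 -18.8 139.6  -6.2  55.4 132.3] [ 0.129 -0.212  0.217] [-178.59    0.99  162.86] tilt 1.72 tilt az -72.2 az -58.8
```

Request:
jog_arm:
  increments:
    - [0.6, 0.6, 0, 0]
    - [0.6, 0.6, 0, 0]
    - [0.5, 0.5, 0, 0]
    - [0, 0, 0, 0]

```text
t: 42.12
eef_pos: [0.1278, -0.1993, 0.2151]
tcp_rot: [-179.8, -0.4, 163.2]
force: [-0.1, 0.5, -1.5]
opening: 0.0513
grip_force: 34.8
```

```bash
python3 - <<'E'
import u
from to import *
to(np.array([.6034,-.1155,.22]))
E
```

```text
[ 77.7 -17.6 -22.7 139.6  -7.5  57.1 133.2] [ 0.128 -0.199  0.215] [-179.79   -0.44  163.21] tilt 0.49 tilt az -171.3 az -57.3
[ 0.6034 -0.1155  0.22  ] units [-21.55  10.88  -0.45]
```

Request:
jog_arm:
  increments:
    - [-0.8, 0.4, 0, 0]
    - [-1, 0.5, 0, 0]
    - [-1, 0.5, 0, 0]
    - [-1, 0.5, 0, 0]
    - [-1, 0.5, 0, 0]
    - [-1, 0.5, 0, 0]
    - [-1, 0.5, 0, 0]
    - [-1, 0.5, 0, 0]
    - [-1, 0.5, 0, 0]
    - [-1, 0.5, 0, 0]
    - [-1, 0.5, 0, 0]
    - [-1, 0.5, 0, 0]
    - [-1, 0.5, 0, 0]
    - [-1, 0.5, 0, 0]
    - [-1, 0.5, 0, 0]
    - [-1, 0.5, 0, 0]
    - [-1, 0.5, 0, 0]
    - [-1, 0.5, 0, 0]
    - [-1, 0.5, 0, 0]
    - [-1, 0.5, 0, 0]

```text
t: 43.78
eef_pos: [0.5652, -0.1239, 0.2108]
tcp_rot: [-179.8, -0.5, 163.2]
force: [0.8, 0.8, -0.3]
opening: 0.0511
grip_force: 34.8
```

Request:
jog_arm:
  increments:
    - [-0.9, 0.5, 0, 0]
    - [-0.8, 0.4, 0, 0]
    - [0, 0, 0.3, 0]
    - [0, 0, 0.6, 0]
    - [0, 0, 0.6, 0]
    - [0, 0, 0, 0]
    - [0, 0, 0, 0]

```text
t: 44.37
eef_pos: [0.5998, -0.1181, 0.1799]
tcp_rot: [-179.7, -0.6, 163.1]
force: [-0.1, 0.1, -0.7]
opening: 0.0509
grip_force: 34.8
```

```bash
python3 - <<'E'
import u
from to import *
to(np.array([.6034,-.1155,.060]))
im,d,W=cloud('scene'); cv2.imwrite('pics/p2.png',im)
E
```

```text
[ 38.7  32.7 -42.7  96.7  24.8  61.1  61.2] [ 0.6   -0.118  0.18 ] [-179.73   -0.57  163.14] tilt 0.63 tilt az -171.5 az -11.1
[ 0.6034 -0.1155  0.06  ] units [-0.19  0.2   5.99]
```

View pics/p2.png

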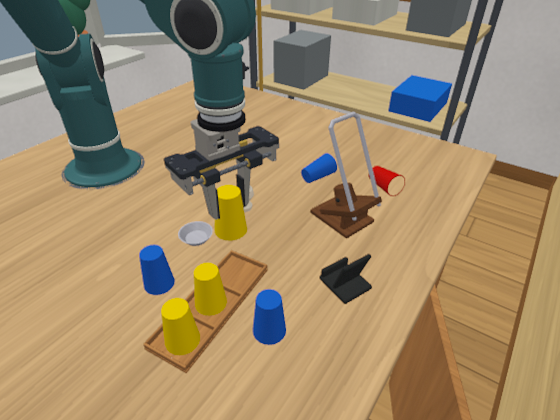

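The cup hangs upright at (230,212), above the last empty bay at (240,270). Lowering it.

Request:
jog_arm:
  increments:
    - [-0.1, 0.1, 0.8, 0]
    - [-0.1, 0.1, 0.8, 0]
    - [0, 0, 0.8, 0]
    - [0, 0, 0.8, 0]
    - [0, 0, 0.8, 0]
    - [0, 0, 0.7, 0]
    - [0, 0, 0.6, 0]
    - [0, 0, 0.4, 0]
    - [0, 0, 0.2, 0]
    - [0, 0, 0, 0]
    - [0, 0, 0, 0]
  grip_force: 10

```text
t: 45.33
eef_pos: [0.6059, -0.1151, 0.0635]
tcp_rot: [-179.8, -0.4, 163.2]
force: [0.7, 1.1, -0.3]
opening: 0.0522
grip_force: 9.9
```

Request:
jog_arm:
  increments:
    - [0, 0, 0.1, 0]
    - [0, 0, 0.1, 0]
    - [0, 0, 0, 0]

```text
t: 45.58
eef_pos: [0.6055, -0.1154, 0.0594]
tcp_rot: [-179.8, -0.4, 163.2]
force: [0.2, -1.0, -1.5]
opening: 0.0517
grip_force: 9.9
```

Request:
jog_arm:
  increments:
    - [0, 0, 0.1, 0]
    - [0, 0, 0.1, 0]
    - [0, 0, 0, 0]

```text
t: 45.83
eef_pos: [0.6052, -0.1153, 0.0549]
tcp_rot: [-179.8, -0.4, 163.2]
force: [0.6, 0.4, -0.4]
opening: 0.0524
grip_force: 9.9
```

Request:
jog_arm:
  increments:
    - [0, 0, 0.1, 0]
    - [0, 0, 0, 0]

```text
t: 46.0
eef_pos: [0.6058, -0.1153, 0.0534]
tcp_rot: [-179.8, -0.4, 163.2]
force: [0.9, -0.4, 1.1]
opening: 0.052
grip_force: 10.0
```

Request:
jog_arm:
  increments:
    - [0, 0, 0.1, 0]
    - [0, 0, 0, 0]

```text
t: 46.17
eef_pos: [0.6059, -0.1157, 0.0526]
tcp_rot: [-179.7, -0.3, 163.1]
force: [-1.7, -1.0, 9.2]
opening: 0.0521
grip_force: 10.4
```

Contact with the floor. Releasing.

Request:
jog_arm:
  increments:
    - [0, 0, 0, 0]
    - [0, 0, 0, 0]
    - [0, 0, 0, 0]
    - [0, 0, 0, 0]
  fingers: -0.4

```text
t: 46.5
eef_pos: [0.6052, -0.1151, 0.0509]
tcp_rot: [-179.8, -0.4, 163.2]
force: [-0.6, 0.3, -0.4]
opening: 0.0645
grip_force: 0.0
```

Request:
jog_arm:
  increments:
    - [0, 0, -0.4, 0]
    - [0, 0, -0.7, 0]
    - [0, 0, -1, 0]
    - [0, 0, -1, 0]
    - [0, 0, -1, 0]
    - [0, 0, -1, 0]
    - [0, 0, -1, 0]
    - [0, 0, -1, 0]
    - [0, 0, -1, 0]
    - [0, 0, -0.5, 0]
    - [0, 0, 0, 0]
    - [0, 0, 0, 0]

```text
t: 47.5
eef_pos: [0.6067, -0.115, 0.2237]
tcp_rot: [-179.8, -0.3, 163.2]
force: [-0.7, -0.1, -0.2]
opening: 0.0641
grip_force: 0.0
```

```bash
python3 s.py; python3 - <<'E'
from h import *
for n in("top","scene"):
    im,d,W=cloud(n)
    hsv=cv2.cvtColor(im,cv2.COLOR_BGR2HSV); m=((cv2.inRange(hsv,(22,150,70),(34,255,255))>0)&(d>0)&(W[...,2]<.13)).astype('uint8')
    k,l,s,c=cv2.connectedComponentsWithStats(cv2.erode(m,np.ones((2,2))))
    for i in range(1,k):
        if s[i,4]>60:
            P=W[l==i]; T=P[P[:,2]>P[:,2].max()-.006]; print(n,c[i].round(),P.max(0)[2].round(3),'topdisc',T.mean(0).round(3),np.ptp(T,axis=0).round(3))
cv2.imwrite('pics/end.png',im)
E
```

```text
47.5 [ 39.1  30.6 -44.   93.6  23.   65.5  62.4] [ 0.6067 -0.115   0.2237] [-179.77   -0.34  163.16] [-0.7 -0.1 -0.2]
top [345. 225.] 0.103 topdisc [ 0.604 -0.117  0.099] [0.039 0.039 0.006]
top [371. 232.] 0.067 topdisc [ 0.594 -0.179  0.067] [0. 0. 0.]
scene [237. 263.] 0.098 topdisc [ 0.61  -0.118  0.095] [0.041 0.045 0.006]
scene [209. 290.] 0.098 topdisc [ 0.611 -0.204  0.095] [0.041 0.044 0.006]
scene [179. 327.] 0.099 topdisc [ 0.625 -0.295  0.095] [0.042 0.043 0.006]
```

View pics/end.png

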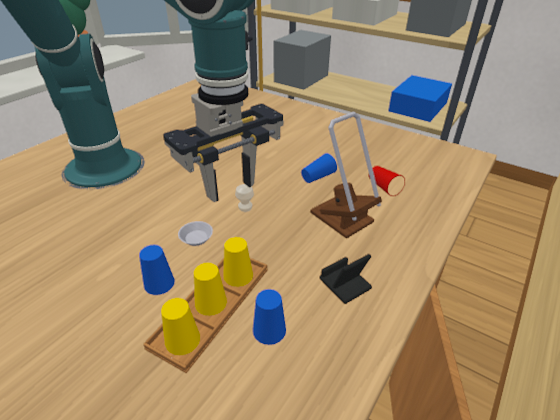

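The three yellow cups stand upright in a row in the tray at (180,327), (209,290) and (237,263). The other things look unmoved and the gripper is clear. Handing in.

```bash
python3 -c "
from workcell import manip
print(manip.sign_off())"
```

```text
the job is handed in; nothing more can be done
None
```

The job is handed in at about 47.5 s: the outer cup went into the right bay and then the inner cup into the left, both upright and mouth down, making a row of three with the middle cup, which hasn't moved.

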